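Fit the last cell and shut the battery case

ROBOT

A 6-joint arm with a two-finger parallel gripper is mounted at the origin on the work surface. World frame = base frame: x ahead of the robot, y to its left, z up, the work surface at z = 0. Lengths are in m, angles in degrees, forces in N, time in s.
With the tool pointing down it reaches from about 0.25 to 0.725 m from the base axis. Payload 9.7 kg.
Tool frame: the origin (TCP) lies on the centre line of the jaws, within the pads' length; the fingertips stand 19 mm ahead of it and the grasp point (between the pads) is the TCP (bot.tcp_to_tips is the z of the fingertips in the tool frame, in m); z points along the fingers, y is the line along which they close (so a half turn about z gives the same grasp; the last joint's range is limited). The gripper opens to 85 mm and grips with 20 to 120 N. Pads are 22 mm wide; open, the fingers measure 114 mm over their backs; the gripper's body (76 mm by 85 mm) begins 54 mm behind the grasp point. The pads swing forward as they close: fully open they stand 13 mm farther back than shut.
Start: joints at [-77.006, 4.979, 10.078, 95.1, 0, 90], TCP at [0.124, -0.536, 0.25] pointing down, gripper open.
Joint ranges: [-179.16, 179.16], [-48.56, 103.87], [-65.8, 70.77], [-126.05, 130.52], [-82.76, 87.17], [-180, 180]. Speed limits (degrees/s): [127.2, 127.2, 147.25, 180, 180, 180].

INTERFACE

Orientations are given as [roll, pitch, yaw] about the fixed x, y, z axes, in that order (R = Rz(yaw) Ry(pitch) Rx(roll)).
In Python, from workcell import bot gives the robot as it stands. The module is installed in compiled form; this text tells all that it offers.
- The arm moves only by the tool play_rows, never from a script. Its argument "increments" is a list of rows, each an object with "slide": the shift along the tool's x, y, z in mm, a list of three; "angular": the turn, a rotation vector about the tool's x, y, z in degrees, a list of three; "claw": the opening, from -1 (shut) to 1 (fully open). In form: [{"slide": [x, y, z], "angular": [rx, ry, rz], "claw": claw}, ...]. A call has 1 to 8 rows; each row shifts and turns the commanded pose from where the row before left it, along the tool's axes as they then stand; what a row does not reach is not made up. A row lasts 1/10 s, in which the tool goes at most 50 mm and 8.59 degrees, less where a joint would pass 70% of its speed; a pose out of reach is approached as far as the arm can. A call is refused whole if a number of a shift passes 50 or a number of a turn 8.59, either way. A call with a gripper value outside its range is refused whole. The fingers move at their own pace and stop on an object; "squeeze" is the grip in N (left out, the last holds). Time passes only in rows, so rows that do not move let the fingers close. It gives the time, the measured TCP pose, the force, the opening and the grip force at its end, in the units of the state.
- bot.get_obs(): the state, without advancing time (a new reading comes with each control period).
- bot.camera(name): name is "scene" or "top" or "wrist"; returns the picture (384x512x3 uint8, red, green, blue); there is no depth.
- bot.camera_info(name): a dict with "fovy" (degrees; the focal length in pixels is half the picture's height over the tangent of half this angle, whatever the lens; pixels are square), "cx", "cy" (the principal point, pixels), "R" (3x3) and "t" (3): a world point X has camera coordinates R X + t. Camera axes: x right, y down, z forward; pixel columns grow to the right and rows downward; lengths in m; the calibration is good to about 2 mm. The wrist camera is an equidistant fisheye: a pixel r from the principal point sees the ray r / f radians off the axis. A picture is of the moment at which its call begins: read the wrist's pose just before it. camera_info takes no time and is no camera call; for the wrist camera it gives the pose at the moment of the call.
- bot.job_done(): hands the job in; it is judged then, once.
The state is a dict: "time": time; "q": joint angles; "qd": joint speeds; "joint_efforts": joint torques, N m; "ee_pos": TCP position; "tcp_rot": TCP orientation; "wrist_force": force on the tool from outside, world axes, zero at the start; "torque": the same for the moment, N m; "opening": finger opening in m; "grasp_force": force on a finger pad.
Only numpy, scipy, OpenCV 4.12 (cv2) and the standard library are available. Lean on these libraries where they do the work, as an engineer would, in place of code of your own. Each camera call takes 0.05 s, during which the arm holds its last target. There are 200 camera calls.

TASK

Fit the loose battery cell upright into the empty middle bay of the battery case and press it down between the spring clips, gently, until it bears firmly on the floor of the bay. Then push the open lid from behind, gently, until it has passed upright and its own weight takes it, and let it swing shut by itself: do not ride it down. Leave everything else on the table alone.

Things in the scene. Friction and masses are not known exactly. Their poses are not given: they have to be found in the camera images.
- case: Steel battery case fixed on the table, 133 (its x) by 148 mm (its y), rim 112 mm high, walls 4 mm. Origin: centre of its underside; z up. The lid's hinge runs along y on the -x rim; the open lid leans out over that side. Inside, three bays side by side along y, pitch 40 mm: the outer two hold cells like the loose one (tops at z = 95 mm, terminals to 98 mm), the middle one is empty.
- bay (a point): Centre of the mouth of the empty bay, 76 mm above the case's underside, at x = 19 mm in the case; axes as the case. The bay is 72 mm (x) by 34 mm (y), the top 10 mm of its white walls sloping to widen the mouth by 3 mm a side. The cell goes in with its 70 mm length along x, either way round. Clear room inside the case walls above the cells: 140 mm along y.
- bay_floor: Base of the floor of the empty bay; origin 1 mm above the case's underside, under the middle of the bay. On it lies a rigid shimmed plate, whose top is anywhere from 5 to 13 mm above the case's underside, different each time and not shown by any reading: the cell is home when it bears on that plate, which must be felt. The cell's black top is then at 95 to 103 mm.
- clips (a point): Midway between the noses of two sprung leaves in the bay's -x and +x end walls, 30 mm above the case's underside. Each stands 2.5 mm into the bay, slopes from about 10 mm above its nose, and presses the cell with 5 to 6 N, so the cell does not drop home by its weight: press it down, past the slopes with 4 to 16 N, then with 1 to 10 N (friction varies), until the floor is felt.
- hinge (a point): Middle of the lid's hinge line, on the -x rim of the case, 114 mm above its underside; axes as the case: the lid turns about y.
- lid (a joint): Lid angle: 0 shut (level), 1.57 upright, stop at 2.1 (leaning out over the case's -x side); starts at 1.68 to 1.8. Flat steel sheet, 131 mm from hinge to free edge, 148 mm wide, 3 mm thick, about 0.35 to 0.6 kg. The stiff hinge holds it where it leans; past upright it begins to fall by itself only at 1.35 to 1.15 (weight varies). A push of 1 to 5 N near its edge moves it.
- lid_edge (a point): Middle of the lid's free edge, 131 mm from the hinge; its x axis points from hinge to edge, its z axis is the normal of the lid's outer face (up when shut; outwards, away from the case, when open).
- cell: The loose battery cell, blue box with a black top, 70 mm (its x) by 32 mm (its y) by 90 mm high, about 0.3 to 0.5 kg, standing upright on the table. Two round terminals, 12 mm across and 3 mm high, on the top at x = -24 and +24 mm; between them the top is flat. Origin: centre of its underside; z up.
- tape_a: tape roll 80 mm across, 24 mm high, lying flat beyond the case
- tape_b: tape roll 72 mm across, 18 mm high, lying flat near the loose cell
- screwdriver: screwdriver lying on the table
- hammer: hammer lying on the table
- meter: hand-held meter, 130 x 70 x 32 mm, lying on the table
- busbar: flat copper strip 120 x 20 x 5 mm lying on the table
- bottle: plastic bottle, 60 mm across, 150 mm high, standing at the right
Mind the look-alikes: they are no part of the job. Several things have the shape of the case; the one meant has the colours described above.

How it is judged:
By the outcome, as a careful person would: the job done as asked, in the order asked, and still so for the second after the job is handed in, with the robot touching nothing.
It also fails if it takes over 72 s, if anything falls off the work surface, if the arm or the gripper's body presses on something with over 40 N, if the wrist force passes 120 N, or if a joint passes its speed limit or range.

## Working session

There is one attempt and no reset: what is moved stays moved. The work goes in short steps, Python scripts to look and compute and a tool call to move; the robot and the scene stay as the last step left them, time stands still between calls to the robot, and variables do not carry over. Pictures are saved under pics/ and viewed, at most 10 in all, crops included, and the job is handed in when it is done.

Besides the shell and the picture viewer there is one more tool, called after ">>>" as name([rows], argument=value, ...), one row to a line, values as JSON. play_rows: Moves the arm, as the interface text tells. Its arguments: {"type":"object","properties":{"increments":{"type":"array"},"squeeze":{"type":"number"}},"required":["increments"]}

```bash
mkdir -p pics; cat > h.py <<'E'
import numpy as np, cv2
from workcell import bot
def snap(n,f):
    ci=bot.camera_info(n); im=bot.camera(n); cv2.imwrite(f'pics/{f}.png',im[:,:,::-1]); return im,ci
def ray(ci,u,v,h=384,fish=False):
    f=h/2/np.tan(np.radians(ci['fovy'])/2); a=np.array([u-ci['cx'],v-ci['cy']],float)
    if fish:
        r=np.hypot(*a); th=r/f; d=np.array([*(a/max(r,1e-9)*np.sin(th)),np.cos(th)])
    else: d=np.array([a[0]/f,a[1]/f,1])
    R=np.array(ci['R']);t=np.array(ci['t'])
    return -R.T@t, R.T@d
def onz(ci,u,v,z,fish=False):
    o,d=ray(ci,u,v,fish=fish); return o+d*(z-o[2])/d[2]
def proj(ci,X,fish=False):
    f=192/np.tan(np.radians(ci['fovy'])/2); p=np.array(ci['R'])@np.array(X)+np.array(ci['t'])
    if fish:
        r=np.hypot(p[0],p[1]); return np.array([ci['cx'],ci['cy']])+p[:2]/r*np.arctan2(r,p[2])*f
    return np.array([ci['cx'],ci['cy']])+f*p[:2]/p[2]
E
python3 - <<'E'
from h import *
a,ca=snap('top','top0'); b,cb=snap('scene','scene0')
cv2.imwrite('pics/both.png',cv2.resize(np.vstack([a,b])[:,:,::-1],None,fx=1,fy=.78) if 0 else np.hstack([a,b])[:,:,::-1][:, :])
for n,c in(('top',ca),('scene',cb),('wrist',bot.camera_info('wrist'))): print(n,c)
print(bot.get_obs())
E
```

```text
top {'fovy': 57.22673184863275, 'cx': 257.8946766346674, 'cy': 194.26012539750377, 'R': array([[ 0.008341  , -0.99995472,  0.0045812 ],
       [-0.99788526, -0.0086189 , -0.06442606],
       [ 0.06446263, -0.00403413, -0.99791197]]), 't': array([-0.03375518,  0.56564623,  1.2313606 ])}
scene {'fovy': 46.30421944232209, 'cx': 249.72962793310245, 'cy': 197.3292832903438, 'R': array([[-0.88853254,  0.45871716,  0.00940655],
       [ 0.3591074 ,  0.70805734, -0.60802687],
       [-0.28557274, -0.5368737 , -0.79386072]]), 't': array([ 0.53686182, -0.12913574,  1.5329367 ])}
wrist {'fovy': 65.70646984690485, 'cx': 258.4813890109695, 'cy': 193.06863853957964, 'R': array([[ 2.25930034e-01, -9.74143218e-01, -7.81622201e-04],
       [-9.22710492e-01, -2.14258532e-01,  3.20466269e-01],
       [-3.12347512e-01, -7.16817439e-02, -9.47259605e-01]]), 't': array([-0.5513211 , -0.04126897,  0.38037356])}
{'time': 0.1, 'q': array([-7.70064893e+01,  5.00728875e+00,  1.00402392e+01,  9.50996946e+01,
        1.08207627e-03,  8.99982954e+01]), 'qd': array([ 0.04757882, -0.05961814,  0.01144846,  0.06606402,  0.03196057,
        0.01790632]), 'joint_efforts': array([ 4.70566538e-04, -5.21564162e+01,  4.65650296e+01,  1.61058723e-02,
        9.52240953e-06,  1.79597384e-05]), 'ee_pos': array([ 0.12362728, -0.53574309,  0.24967144]), 'tcp_rot': array([-1.79933256e+02, -1.08406128e-03,  1.29952141e+01]), 'wrist_force': array([-0.62093379, -0.29673435,  0.50696364]), 'torque': array([-0.00115858,  0.02312152,  0.01773422]), 'grasp_force': 0.0, 'opening': 0.085273570723222}
```

View pics/top0.png

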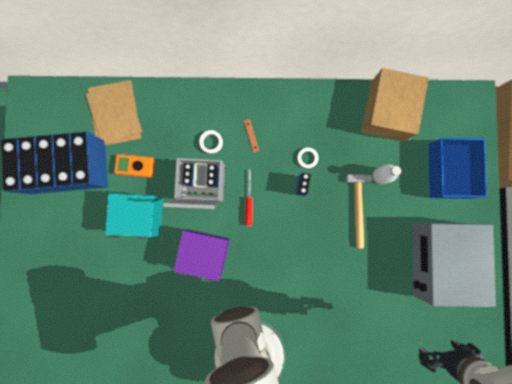

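View pics/scene0.png

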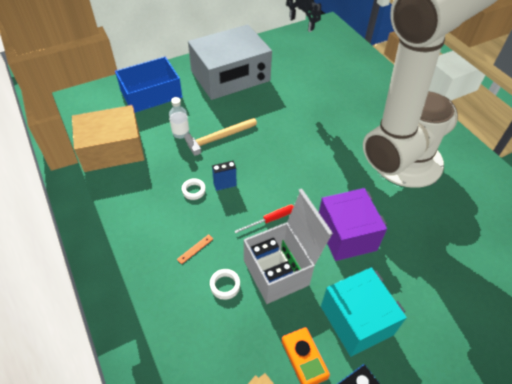

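Top view: the loose cell is the blue box with a black top at (304,183). Look-alikes are the two cells in the case at (187,175) and (213,175) and the large blue pack at (50,162). The case is the grey one at (200,180), with its lid at (190,205) leaning towards the robot. Its look-alikes are the cyan box (133,215), purple box (202,255), blue bin (457,168) and grey instrument (455,263). I'll check the choice in one close crop.

```bash
python3 - <<'E'
import cv2
a=cv2.imread('pics/top0.png')[145:215,160:330]
b=cv2.imread('pics/scene0.png')[150:305,175:345]
A=cv2.resize(a,None,fx=4.5,fy=4.5,interpolation=cv2.INTER_CUBIC);cv2.imwrite('pics/cropA.png',A)
B=cv2.resize(b,None,fx=3.6,fy=3.6,interpolation=cv2.INTER_CUBIC);cv2.imwrite('pics/cropB.png',B)
E
```

```text
(no output)
```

View pics/cropA.png

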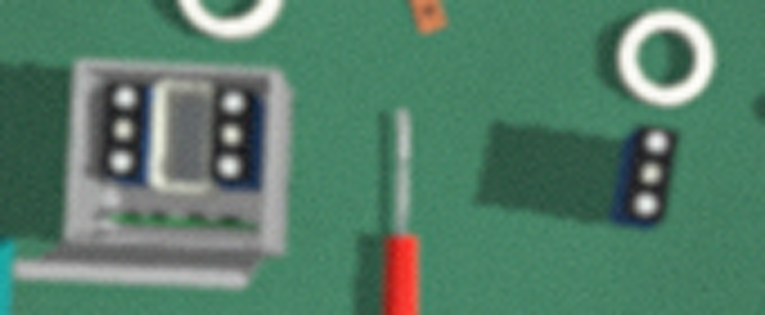

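View pics/cropB.png

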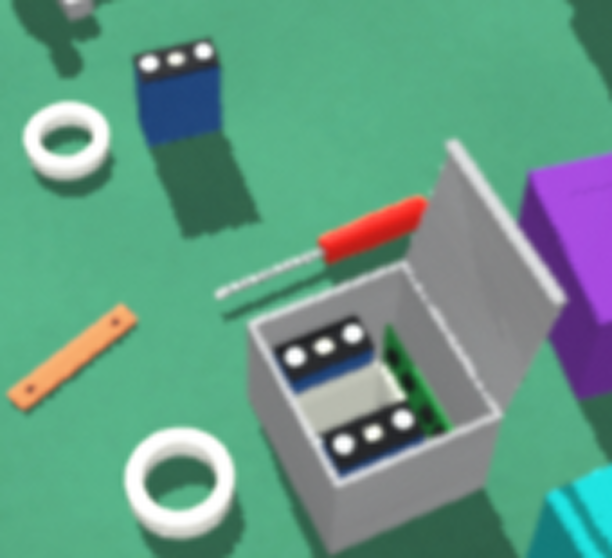

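```bash
cat >> h.py <<'E'
def crop2pix(x,y): return (x+.5)/4.5-.5+160,(y+.5)/4.5-.5+145
E
python3 - <<'E'
from h import *
ci=bot.camera_info('top')
def P(x,y,z): return onz(ci,*crop2pix(x,y),z)
t=[P(656,143,.093),P(645,205,.093)]
c=[P(125,98,.098),P(121,161,.098),P(233,103,.098),P(229,166,.098)]
print('cell',np.mean(t,0),t); print('case',np.mean(c,0),c)
m=P(183,135,.076);print('mouth',m)
d=np.array(c); print('yaw x',np.degrees(np.arctan2(*( (d[0]-d[1]+d[2]-d[3])[[1,0]]))),'yaw y',np.degrees(np.arctan2(-(d[0]-d[2])[0],(d[0]-d[2])[1])))
e=t[0]-t[1];print('cell yaw',np.degrees(np.arctan2(e[1],e[0])))
print(bot.tcp_to_tips)
for p in [(75,60),(285,72),(66,245),(283,250)]: print(P(*p,.112))
for p in [(15,270),(245,283)]: print(P(*p,.242))
E
```

```text
cell [ 0.59928608 -0.18320633  0.093     ] [array([ 0.62247319, -0.18730231,  0.093     ]), array([ 0.57609898, -0.17911036,  0.093     ])]
case [0.62696186 0.1684459  0.098     ] [array([0.65195087, 0.20747348, 0.098     ]), array([0.6049862 , 0.20943302, 0.098     ]), array([0.64893619, 0.12735516, 0.098     ]), array([0.60197417, 0.12952195, 0.098     ])]
mouth [0.62736296 0.16750649 0.076     ]
yaw x -2.5154662246546344 yaw y -2.1549020677497794
cell yaw -10.01788351359935
0.019
[0.67770728 0.24195342 0.112     ]
[0.67022717 0.08778584 0.112     ]
[0.54174477 0.24533882 0.112     ]
[0.53945207 0.08731535 0.112     ]
[0.51895326 0.24749238 0.242     ]
[0.51182165 0.09898261 0.242     ]
```

Both choices are confirmed. The loose cell's terminals are at crop A (656,143) and (645,205). The grey case has its two cells at crop x≈123 and 231, with the white-walled empty bay at (183,135) between them.

>>> play_rows([
  {"slide": [0,0,0],"angular": [0,0,7.67],"claw": 1},
  {"slide": [0,0,0],"angular": [0,0,7.67],"claw": 1},
  {"slide": [0,0,0],"angular": [0,0,7.66],"claw": 1},
  {"slide": [33.8,-35.8,0],"angular": [0,0,0],"claw": 1},
  {"slide": [33.8,-35.8,0],"angular": [0,0,0],"claw": 1},
  {"slide": [33.8,-35.8,0],"angular": [0,0,0],"claw": 1},
  {"slide": [33.8,-35.8,0],"angular": [0,0,0],"claw": 1},
  {"slide": [33.8,-35.8,0],"angular": [0,0,0],"claw": 1},
])

```text
time: 0.9
ee_pos: [0.3224, -0.3875, 0.2501]
tcp_rot: [-180.0, 0.0, -10.0]
wrist_force: [0.3, -0.0, 0.5]
opening: 0.0852
grasp_force: 0.0
```

>>> play_rows([
  {"slide": [33.8,-35.8,0],"angular": [0,0,0],"claw": 1},
  {"slide": [33.8,-35.8,0],"angular": [0,0,0],"claw": 1},
  {"slide": [33.8,-35.8,0],"angular": [0,0,0],"claw": 1},
  {"slide": [33.8,-35.8,0],"angular": [0,0,0],"claw": 1},
  {"slide": [33.8,-35.8,0],"angular": [0,0,0],"claw": 1},
  {"slide": [33.8,-35.8,0],"angular": [0,0,0],"claw": 1},
  {"slide": [33.8,-35.8,0],"angular": [0,0,0],"claw": 1},
  {"slide": [0,0,0],"angular": [0,0,0],"claw": 1},
])

```text
time: 1.7
ee_pos: [0.6011, -0.1795, 0.2476]
tcp_rot: [-179.9, 0.1, -9.7]
wrist_force: [0.1, -0.8, -0.4]
opening: 0.0855
grasp_force: 0.0
```

```bash
python3 - <<'E'
from h import *
o=bot.get_obs();print(o['time'],o['ee_pos'],o['tcp_rot'],o['q'])
w,cw=snap('wrist','w1'); s,_=snap('scene','s1')
v=np.zeros((384,800,3),np.uint8); v[:,:512]=w; v[:288,512:]=s[40:328,130:418]
cv2.imwrite('pics/v1.png',v[:,:,::-1])
print(-cw['R'].T@cw['t'], [proj(cw,[.599+a,-.183+b,.09],1) for a,b in((.035,0),(-.035,0))])
E
```

```text
1.7 [ 0.60109644 -0.17950665  0.24763243] [-1.79924052e+02  1.41055402e-01 -9.73345862e+00] [-1.66520743e+01  1.61695342e+01  2.26528951e+01  9.66325379e+01
  5.84039601e-02  1.73081402e+02]
[ 0.68390944 -0.19491117  0.37088013] [array([255.17812248, 149.00413467]), array([266.85440212, 215.61920978])]
```

View pics/v1.png

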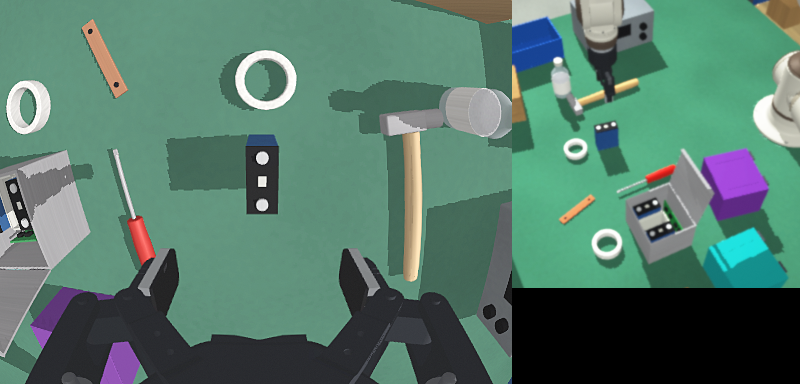

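Wrist view: the cell's terminals are at (262,158) and (262,204), clear of its neighbours. The last joint is near its limit, so I'll take the half-turned grasp.

```bash
cat >> h.py <<'E'
def blobs(im,box,thr=200,amin=15):
    x0,y0,x1,y1=box; g=im[y0:y1,x0:x1].min(2); m=(g>thr).astype(np.uint8)
    n,l,s,c=cv2.connectedComponentsWithStats(m)
    return [(c[i]+[x0,y0],s[i,4]) for i in range(1,n) if s[i,4]>=amin]
E
python3 - <<'E'
from h import *
im=cv2.imread('pics/w1.png')[:,:,::-1]; ci=bot.camera_info('wrist')
b=blobs(im,(240,140,285,215),170)
for c,a in b: print(c,a,onz(ci,*c,.093,True))
E
```

```text
[261.848 157.696] 125 [ 0.62200242 -0.1910428   0.093     ]
[261.54022989 181.05747126] 87 [ 0.59901141 -0.18682958  0.093     ]
[261.82142857 204.67857143] 112 [ 0.57454419 -0.18296428  0.093     ]
```

>>> play_rows([
  {"slide": [0,0,0],"angular": [0,0,-8.57],"claw": 1},
  {"slide": [0,0,0],"angular": [0,0,-8.57],"claw": 1},
  {"slide": [0,0,0],"angular": [0,0,-8.57],"claw": 1},
  {"slide": [0,0,0],"angular": [0,0,-8.57],"claw": 1},
  {"slide": [0,0,0],"angular": [0,0,-8.57],"claw": 1},
  {"slide": [0,0,0],"angular": [0,0,-8.57],"claw": 1},
  {"slide": [0,0,0],"angular": [0,0,-8.57],"claw": 1},
  {"slide": [0,0,0],"angular": [0,0,-8.57],"claw": 1},
])

```text
time: 2.6
ee_pos: [0.5966, -0.1846, 0.2508]
tcp_rot: [180.0, 0.0, 58.8]
wrist_force: [0.5, -0.0, 0.6]
opening: 0.0852
grasp_force: 0.0
```

>>> play_rows([
  {"slide": [0,0,0],"angular": [0,0,-8.57],"claw": 1},
  {"slide": [0,0,0],"angular": [0,0,-8.57],"claw": 1},
  {"slide": [0,0,0],"angular": [0,0,-8.57],"claw": 1},
  {"slide": [0,0,0],"angular": [0,0,-8.57],"claw": 1},
  {"slide": [0,0,0],"angular": [0,0,-8.57],"claw": 1},
  {"slide": [0,0,0],"angular": [0,0,-8.57],"claw": 1},
  {"slide": [0,0,0],"angular": [0,0,-8.57],"claw": 1},
  {"slide": [0,0,0],"angular": [0,0,-8.57],"claw": 1},
])

```text
time: 3.4
ee_pos: [0.5966, -0.1846, 0.2508]
tcp_rot: [-180.0, 0.0, 127.4]
wrist_force: [0.0, -0.3, -0.1]
opening: 0.0855
grasp_force: 0.0
```

>>> play_rows([
  {"slide": [0,0,0],"angular": [0,0,-8.57],"claw": 1},
  {"slide": [0,0,0],"angular": [0,0,-8.57],"claw": 1},
  {"slide": [0,0,0],"angular": [0,0,-8.57],"claw": 1},
  {"slide": [0,0,0],"angular": [0,0,-8.57],"claw": 1},
  {"slide": [0,0,0],"angular": [0,0,-8.57],"claw": 1},
  {"slide": [0,0,0],"angular": [0,0,0],"claw": 1},
  {"slide": [0,0,0],"angular": [0,0,0],"claw": 1},
])

```text
time: 4.1
ee_pos: [0.5971, -0.1841, 0.2507]
tcp_rot: [-180.0, 0.0, 169.6]
wrist_force: [-0.3, -0.7, 0.1]
opening: 0.0851
grasp_force: 0.0
```

```bash
python3 - <<'E'
from h import *
o=bot.get_obs();print(o['time'],o['ee_pos'],o['tcp_rot'],o['q'])
w,ci=snap('wrist','w2')
p=np.array([.599,-.183,.093]); u=proj(ci,p,True).astype(int); print(u)
for c,a in blobs(w,(u[0]-30,u[1]-45,u[0]+30,u[1]+45),170): print(c,a,onz(ci,*c,.093,True))
E
```

```text
4.1 [ 0.59706928 -0.18409604  0.25065253] [-1.79993238e+02  1.83292931e-02  1.69638628e+02] [-1.71343074e+01  1.56959745e+01  2.24111644e+01  9.66961910e+01
 -4.55314667e-03 -6.77293540e+00]
[261 181]
[260.49586777 159.6446281 ] 121 [ 0.57755324 -0.17971884  0.093     ]
[260.5 182.5] 80 [ 0.60023692 -0.18379354  0.093     ]
[260.90654206 206.        ] 107 [ 0.62475114 -0.18777436  0.093     ]
[255.57313433 220.45074627] 335 [ 0.63953667 -0.19601162  0.093     ]
```

>>> play_rows([
  {"slide": [-3.8,1.2,0],"angular": [0,0,-0.5],"claw": 1},
  {"slide": [0,0,35],"angular": [0,0,0],"claw": 1},
  {"slide": [0,0,35],"angular": [0,0,0],"claw": 1},
  {"slide": [0,0,35],"angular": [0,0,0],"claw": 1},
  {"slide": [0,0,35],"angular": [0,0,0],"claw": 1},
  {"slide": [0,0,22.5],"angular": [0,0,0],"claw": 1},
  {"slide": [0,0,0],"angular": [0,0,0],"claw": 1},
  {"slide": [0,0,0],"angular": [0,0,0],"claw": -1},
], squeeze=50)

```text
time: 4.95
ee_pos: [0.6019, -0.1828, 0.0884]
tcp_rot: [180.0, -0.0, 170.4]
wrist_force: [-0.4, -0.5, 1.5]
opening: 0.073
grasp_force: 0.0
```

>>> play_rows([
  {"slide": [0,0,0],"angular": [0,0,0],"claw": -1},
  {"slide": [0,0,0],"angular": [0,0,0],"claw": -1},
  {"slide": [0,0,0],"angular": [0,0,0],"claw": -1},
  {"slide": [0,0,0],"angular": [0,0,0],"claw": -1},
  {"slide": [0,0,0],"angular": [0,0,0],"claw": -1},
  {"slide": [0,0,0],"angular": [0,0,0],"claw": -1},
])

```text
time: 5.55
ee_pos: [0.6025, -0.1829, 0.0894]
tcp_rot: [-180.0, 0.2, 170.5]
wrist_force: [0.2, 0.3, 5.9]
opening: 0.0309
grasp_force: 51.1
```

>>> play_rows([
  {"slide": [0,0,-20],"angular": [0,0,0],"claw": -1},
  {"slide": [0,0,-43],"angular": [0,0,0],"claw": -1},
  {"slide": [0,0,-43],"angular": [0,0,0],"claw": -1},
  {"slide": [0,0,-43],"angular": [0,0,0],"claw": -1},
  {"slide": [0,0,-42],"angular": [0,0,-7.2],"claw": -1},
  {"slide": [-2,20,0],"angular": [0,0,0],"claw": -1},
  {"slide": [-2,40,0],"angular": [0,0,0],"claw": -1},
  {"slide": [-2,45,0],"angular": [0,0,0],"claw": -1},
])

```text
time: 6.35
ee_pos: [0.6119, -0.078, 0.2784]
tcp_rot: [-180.0, -0.0, 177.5]
wrist_force: [1.7, 0.6, -4.3]
opening: 0.0314
grasp_force: 50.9
```

>>> play_rows([
  {"slide": [-1,45,0],"angular": [0,0,0],"claw": -1},
  {"slide": [-1,45,0],"angular": [0,0,0],"claw": -1},
  {"slide": [-1,45,0],"angular": [0,0,0],"claw": -1},
  {"slide": [-1,45,0],"angular": [0,0,0],"claw": -1},
  {"slide": [-1,40,0],"angular": [0,0,0],"claw": -1},
  {"slide": [0,27,0],"angular": [0,0,0],"claw": -1},
  {"slide": [0,0,0],"angular": [0,0,0],"claw": -1},
  {"slide": [0,0,0],"angular": [0,0,0],"claw": -1},
])

```text
time: 7.15
ee_pos: [0.6268, 0.169, 0.278]
tcp_rot: [-180.0, -0.1, 177.7]
wrist_force: [0.3, -0.5, -5.0]
opening: 0.0309
grasp_force: 51.2
```

```bash
python3 - <<'E'
from h import *
o=bot.get_obs();print(o['time'],o['ee_pos'],o['tcp_rot'],o['q'],o['wrist_force'],o['grasp_force'],o['opening'])
w,ci=snap('wrist','w3'); s,_=snap('scene','s3')
v=np.zeros((384,800,3),np.uint8); v[:,:512]=w; v[:288,512:]=s[80:368,160:448]
cv2.imwrite('pics/v3.png',v[:,:,::-1])
for x,y in((.652,.207),(.605,.209),(.649,.127),(.602,.1295)):print(proj(ci,[x,y,.098],True))
E
```

```text
7.15 [0.62682319 0.16897271 0.27802983] [-1.79958849e+02 -7.51606496e-02  1.77740999e+02] [ 1.50935169e+01  2.05658834e+01  3.16314003e+01  1.01149530e+02
 -1.68617170e-02  1.73525027e+01] [ 0.30383111 -0.51887848 -5.03273671] 51.16991087794304 0.03087480904595079
[295.70128978 195.32815781]
[297.44950245 152.61203437]
[221.94660595 195.35670013]
[221.07577006 152.6211609 ]
```

View pics/v3.png

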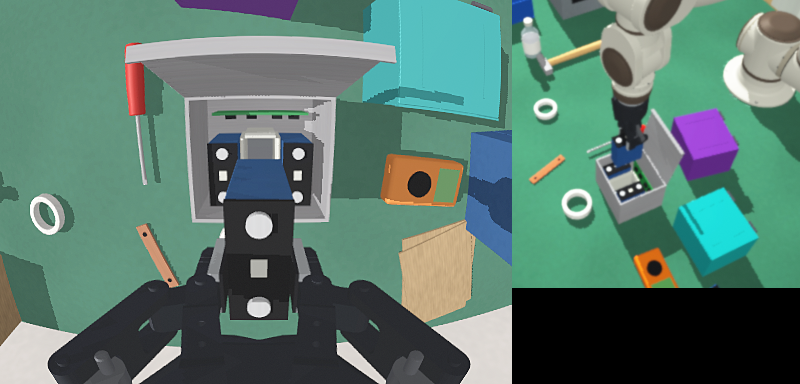

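Wrist view: the neighbour cells' terminals are at (222,153), (221,196), (298,153) and (298,196). The held cell's terminals are at (259,225) and (259,308), and the cell hangs over the bay.

```bash
cat > meas.py <<'E'
from h import *
def meas(w,ci,tcp):
    T=[]
    for x,y in((.652,.207),(.605,.209),(.649,.127),(.602,.1295)):
        u=proj(ci,[x,y,.098],True).astype(int)
        b=[q for q in blobs(w,(u[0]-9,u[1]-9,u[0]+10,u[1]+10),170,40)]
        if b:
            c=max(b,key=lambda q:q[1]); T.append(onz(ci,*c[0],.098,True)); print(c,T[-1])
    return np.array(T)
E
python3 - <<'E'
from meas import *
w=cv2.imread('pics/w3.png')[:,:,::-1]; ci=bot.camera_info('wrist'); tcp=bot.get_obs()['ee_pos']; print(tcp)
T=meas(w,ci,tcp); print(T.mean(0)); d=(T[0]-T[1]+T[2]-T[3]); print(np.degrees(np.arctan2(d[1],d[0]))); e=T[0]+T[1]-T[2]-T[3]; print(np.degrees(np.arctan2(-e[0],e[1])))
H=[]
for c,a in blobs(w,(235,205,285,325),170,60): H.append(onz(ci,*c,tcp[2]+.0036,True)); print(c,a,H[-1])
H=np.array([h for h in H]); 
E
```

```text
[0.62701514 0.16767653 0.27857142]
(array([297.30588235, 196.62352941]), np.int32(85)) [0.65415091 0.20753892 0.098     ]
(array([298.01818182, 153.35454545]), np.int32(110)) [0.60630686 0.20845761 0.098     ]
(array([221.51724138, 196.18965517]), np.int32(58)) [0.65035268 0.12508986 0.098     ]
(array([221.47706422, 153.70642202]), np.int32(109)) [0.60350823 0.12858329 0.098     ]
[0.62857967 0.16741742 0.098     ]
-2.667828779854105
-2.3272345109464303
[258.29128015 225.45825603] 539 [0.60160096 0.16743263 0.28217142]
[258.47081712 268.46692607] 257 [0.62432172 0.16659568 0.28217142]
[257.99356913 308.37299035] 311 [0.64960035 0.16532768 0.28217142]
```

```bash
cat > look.py <<'E'
from meas import *
import sys
o=bot.get_obs(); tcp=o['ee_pos']; w,ci=snap('wrist',sys.argv[1]); print(o['time'],tcp,o['tcp_rot'],o['wrist_force'])
T=meas(w,ci,tcp); print('case',T.mean(0))
u=proj(ci,[tcp[0]-.0255,tcp[1]-.0005,tcp[2]+.0036],True).astype(int)
b=max(blobs(w,(u[0]-20,u[1]-20,u[0]+20,u[1]+20),170,60),key=lambda q:q[1]); print('held',b,onz(ci,*b[0],tcp[2]+.0036,True)+[.024,-.001,0])
E
python3 look.py w4
```

```text
7.25 [0.62701514 0.16767653 0.27857142] [-1.79973506e+02 -2.76459383e-02  1.77625325e+02] [ 0.34595215 -0.524265   -4.74559879]
(array([297.93684211, 196.01052632]), np.int32(95)) [0.65347164 0.20823148 0.098     ]
(array([299.14150943, 152.83962264]), np.int32(106)) [0.60579054 0.20964874 0.098     ]
(array([222.13333333, 195.66666667]), np.int32(45)) [0.64977818 0.12581523 0.098     ]
(array([222.75471698, 153.14150943]), np.int32(106)) [0.60297602 0.12996964 0.098     ]
case [0.62800409 0.16841627 0.098     ]
held (array([258.27137546, 225.47211896]), np.int32(538)) [0.62560739 0.16642354 0.28217142]
```

>>> play_rows([
  {"slide": [-2.4,1.9,25],"angular": [0,0,0],"claw": -1},
  {"slide": [0,0,30],"angular": [0,0,0],"claw": -1},
  {"slide": [0,0,18],"angular": [0,0,0],"claw": -1},
  {"slide": [0,0,0],"angular": [0,0,0],"claw": -1},
  {"slide": [0,0,0],"angular": [0,0,0],"claw": -1},
  {"slide": [0,0,0],"angular": [0,0,0],"claw": -1},
])

```text
time: 7.9
ee_pos: [0.63, 0.1699, 0.2077]
tcp_rot: [180.0, 0.1, 177.6]
wrist_force: [0.5, 0.1, -4.1]
opening: 0.0311
grasp_force: 51.2
```

```bash
python3 look.py w5; python3 -c "
import cv2;w=cv2.imread('pics/w5.png');cv2.imwrite('pics/w5c.png',cv2.resize(w[60:330,130:390],None,fx=2.2,fy=2.2))"
```

```text
7.9 [0.63004043 0.16987949 0.20768848] [1.79959552e+02 1.33090827e-01 1.77625009e+02] [ 0.50922792  0.05313747 -4.06018455]
(array([305.13533835, 219.39849624]), np.int32(133)) [0.6535213  0.20806405 0.098     ]
(array([307.68152866, 165.43949045]), np.int32(157)) [0.60587227 0.20966576 0.098     ]
(array([212.60927152, 219.9602649 ]), np.int32(151)) [0.65082057 0.12826015 0.098     ]
(array([209.62711864, 166.0960452 ]), np.int32(177)) [0.60321163 0.13010859 0.098     ]
case [0.62835644 0.16902464 0.098     ]
held (array([258.24377224, 225.19039146]), np.int32(562)) [0.62848333 0.16863455 0.21128848]
```

View pics/w5c.png

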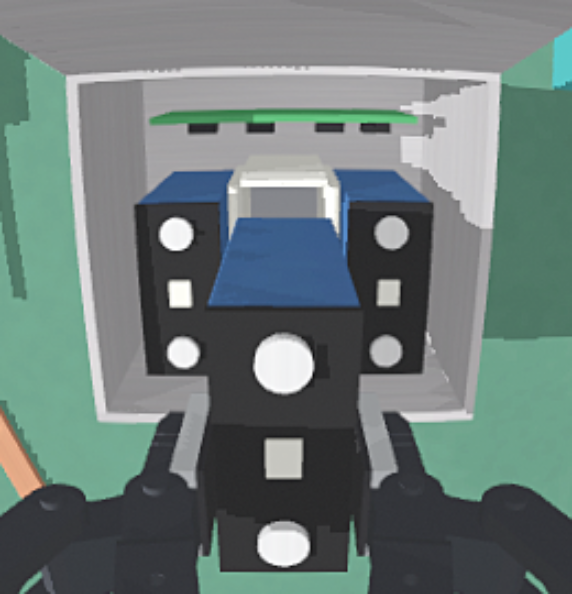

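The close crop shows the held cell lined up with the white bay mouth at crop (283,190). The offset is under 0.5 mm, so I descend.

>>> play_rows([
  {"slide": [0,0.3,14],"angular": [0,0,-0.3],"claw": -1},
  {"slide": [0,0,14],"angular": [0,0,0],"claw": -1},
  {"slide": [0,0,6],"angular": [0,0,0],"claw": -1},
  {"slide": [0,0,4],"angular": [0,0,0],"claw": -1},
  {"slide": [0,0,3],"angular": [0,0,0],"claw": -1},
  {"slide": [0,0,3],"angular": [0,0,0],"claw": -1},
  {"slide": [0,0,0],"angular": [0,0,0],"claw": -1},
])

```text
time: 8.65
ee_pos: [0.6295, 0.1706, 0.1618]
tcp_rot: [-180.0, -0.0, 178.0]
wrist_force: [0.2, -0.4, -5.1]
opening: 0.031
grasp_force: 51.2
```

>>> play_rows([
  {"slide": [0,0,2],"angular": [0,0,0],"claw": -1},
  {"slide": [0,0,2],"angular": [0,0,0],"claw": -1},
  {"slide": [0,0,2],"angular": [0,0,0],"claw": -1},
  {"slide": [0,0,2],"angular": [0,0,0],"claw": -1},
])

```text
time: 9.05
ee_pos: [0.6295, 0.1705, 0.1536]
tcp_rot: [-180.0, -0.0, 178.0]
wrist_force: [-0.0, 0.2, -4.0]
opening: 0.0309
grasp_force: 51.2
```

>>> play_rows([
  {"slide": [0,0,2],"angular": [0,0,0],"claw": -1},
  {"slide": [0,0,2],"angular": [0,0,0],"claw": -1},
  {"slide": [0,0,2],"angular": [0,0,0],"claw": -1},
  {"slide": [0,0,2],"angular": [0,0,0],"claw": -1},
])

```text
time: 9.45
ee_pos: [0.6295, 0.1706, 0.1456]
tcp_rot: [-180.0, -0.0, 178.0]
wrist_force: [0.2, -0.7, -5.4]
opening: 0.0311
grasp_force: 51.2
```

>>> play_rows([
  {"slide": [0,0,3],"angular": [0,0,0],"claw": -1},
  {"slide": [0,0,3],"angular": [0,0,0],"claw": -1},
  {"slide": [0,0,3],"angular": [0,0,0],"claw": -1},
  {"slide": [0,0,2],"angular": [0,0,0],"claw": -1},
  {"slide": [0,0,0],"angular": [0,0,0],"claw": -1},
])

```text
time: 9.95
ee_pos: [0.6294, 0.1705, 0.1344]
tcp_rot: [-180.0, -0.0, 178.0]
wrist_force: [-1.0, -0.0, -4.8]
opening: 0.0309
grasp_force: 51.2
```

>>> play_rows([
  {"slide": [0,0,2],"angular": [0,0,0],"claw": -1},
  {"slide": [0,0,2],"angular": [0,0,0],"claw": -1},
  {"slide": [0,0,0],"angular": [0,0,0],"claw": -1},
  {"slide": [0,0,0],"angular": [0,0,0],"claw": 0.2},
  {"slide": [0,0,0],"angular": [0,0,0],"claw": 0.2},
  {"slide": [0,0,0],"angular": [0,0,0],"claw": 0.2},
  {"slide": [0,0,0],"angular": [0,0,0],"claw": 0.2},
])

```text
time: 10.65
ee_pos: [0.6297, 0.1706, 0.1313]
tcp_rot: [180.0, 0.0, 178.0]
wrist_force: [-0.6, -0.2, -0.8]
opening: 0.0511
grasp_force: 0.0
```

>>> play_rows([
  {"slide": [0,0,-10],"angular": [0,0,0],"claw": 0.2},
  {"slide": [0,0,-20],"angular": [0,0,0],"claw": 0.2},
  {"slide": [0,0,-20],"angular": [0,0,0],"claw": 0.2},
  {"slide": [0,0,0],"angular": [0,0,8.2],"claw": -1},
  {"slide": [0,0,0],"angular": [0,0,8.2],"claw": -1},
  {"slide": [0,0,0],"angular": [0,0,8.2],"claw": -1},
  {"slide": [0,0,0],"angular": [0,0,8.2],"claw": -1},
  {"slide": [0,0,0],"angular": [0,0,8.2],"claw": -1},
])

```text
time: 11.45
ee_pos: [0.6297, 0.1706, 0.1818]
tcp_rot: [180.0, 0.0, 136.6]
wrist_force: [-0.3, 0.0, -0.3]
opening: 0.0
grasp_force: 0.0
```

>>> play_rows([
  {"slide": [0,0,0],"angular": [0,0,8.2],"claw": -1},
  {"slide": [0,0,0],"angular": [0,0,8.2],"claw": -1},
  {"slide": [0,0,0],"angular": [0,0,8.2],"claw": -1},
  {"slide": [0,0,0],"angular": [0,0,8.2],"claw": -1},
  {"slide": [0,0,0],"angular": [0,0,8.2],"claw": -1},
  {"slide": [0,0,0],"angular": [0,0,8],"claw": -1},
  {"slide": [0,0,0],"angular": [0,0,0],"claw": -1},
  {"slide": [0,0,0],"angular": [0,0,0],"claw": -1},
])

```text
time: 12.25
ee_pos: [0.6296, 0.1706, 0.1814]
tcp_rot: [180.0, -0.0, 88.2]
wrist_force: [-0.7, -0.7, 0.1]
opening: -0.0
grasp_force: 0.0
```

```bash
python3 - <<'E'
from h import *
o=bot.get_obs(); print(o['time'],o['ee_pos'],o['tcp_rot'],o['wrist_force'],o['opening'])
w,ci=snap('wrist','w6'); s,_=snap('scene','s6'); print(proj(ci,[.6285,.1688,.128],True),proj(ci,o['ee_pos']-[0,0,.019],True))
v=np.zeros((384,800,3),np.uint8); v[:,:512]=w; v[:,512:]=cv2.resize(s[160:352,190:334],(288,384))
cv2.imwrite('pics/v6.png',v[:,:,::-1])
E
```

```text
12.25 [0.62962901 0.17056938 0.18136978] [ 1.79968271e+02 -1.02245475e-02  8.81991697e+01] [-0.71294685 -0.65657722  0.05786092] -2.2512125539028612e-05
[254.63044063 226.49397044] [255.84183767 250.01837869]
```

View pics/v6.png

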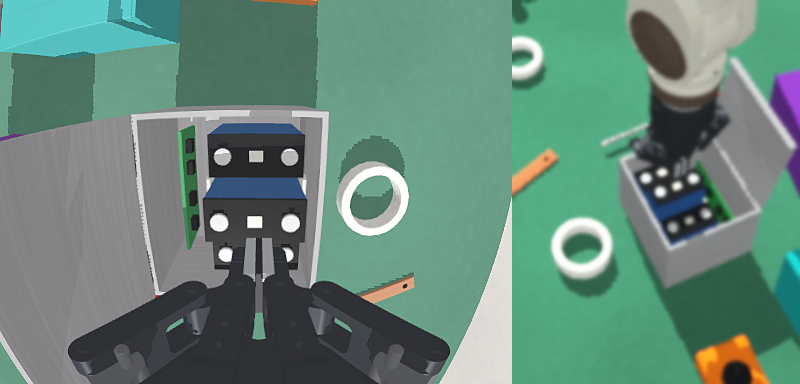

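The cell stands upright in the middle bay with its terminals at (219,222) and (290,222). The closed tips are centred between them at (258,240). I start pressing.

>>> play_rows([
  {"slide": [0,0,14],"angular": [0,0,0],"claw": -1},
  {"slide": [0,0,8],"angular": [0,0,0],"claw": -1},
  {"slide": [0,0,4],"angular": [0,0,0],"claw": -1},
  {"slide": [0,0,2],"angular": [0,0,0],"claw": -1},
  {"slide": [0,0,2],"angular": [0,0,0],"claw": -1},
  {"slide": [0,0,0],"angular": [0,0,0],"claw": -1},
])

```text
time: 12.95
ee_pos: [0.6295, 0.1706, 0.1507]
tcp_rot: [-180.0, 0.0, 88.0]
wrist_force: [-0.2, 0.1, -0.1]
opening: 0.0001
grasp_force: 0.0
```

>>> play_rows([
  {"slide": [0,0,1.5],"angular": [0,0,0],"claw": -1},
  {"slide": [0,0,1.5],"angular": [0,0,0],"claw": -1},
  {"slide": [0,0,1.5],"angular": [0,0,0],"claw": -1},
])

```text
time: 13.25
ee_pos: [0.6296, 0.1706, 0.1463]
tcp_rot: [180.0, -0.0, 88.0]
wrist_force: [-0.2, -0.4, -0.8]
opening: 0.0001
grasp_force: 0.0
```

>>> play_rows([
  {"slide": [0,0,1.5],"angular": [0,0,0],"claw": -1},
  {"slide": [0,0,1.5],"angular": [0,0,0],"claw": -1},
  {"slide": [0,0,1.5],"angular": [0,0,0],"claw": -1},
])

```text
time: 13.55
ee_pos: [0.6295, 0.1706, 0.1416]
tcp_rot: [-180.0, 0.0, 88.0]
wrist_force: [-0.7, -0.4, -0.2]
opening: -0.0
grasp_force: 0.0
```

>>> play_rows([
  {"slide": [0,0,1.5],"angular": [0,0,0],"claw": -1},
  {"slide": [0,0,1.5],"angular": [0,0,0],"claw": -1},
])

```text
time: 13.75
ee_pos: [0.6299, 0.1707, 0.1396]
tcp_rot: [179.9, -0.0, 88.0]
wrist_force: [0.4, 0.3, 7.1]
opening: 0.0003
grasp_force: 3.3
```

>>> play_rows([
  {"slide": [0,0,1.5],"angular": [0,0,0],"claw": -1},
  {"slide": [0,0,1.5],"angular": [0,0,0],"claw": -1},
])

```text
time: 13.95
ee_pos: [0.6302, 0.1707, 0.1369]
tcp_rot: [179.9, -0.0, 88.0]
wrist_force: [-0.1, 0.6, 3.9]
opening: 0.0001
grasp_force: 1.7
```

>>> play_rows([
  {"slide": [0,0,1.5],"angular": [0,0,0],"claw": -1},
  {"slide": [0,0,1.5],"angular": [0,0,0],"claw": -1},
])

```text
time: 14.15
ee_pos: [0.6295, 0.1706, 0.1327]
tcp_rot: [180.0, -0.0, 88.0]
wrist_force: [0.1, 0.7, 2.5]
opening: 0.0004
grasp_force: 1.1
```

>>> play_rows([
  {"slide": [0,0,1.5],"angular": [0,0,0],"claw": -1},
  {"slide": [0,0,1.5],"angular": [0,0,0],"claw": -1},
])

```text
time: 14.35
ee_pos: [0.6295, 0.1706, 0.1296]
tcp_rot: [-180.0, 0.0, 88.0]
wrist_force: [1.0, 0.3, 2.3]
opening: -0.0003
grasp_force: 1.1
```

>>> play_rows([
  {"slide": [0,0,1.5],"angular": [0,0,0],"claw": -1},
  {"slide": [0,0,1.5],"angular": [0,0,0],"claw": -1},
])

```text
time: 14.55
ee_pos: [0.6295, 0.1705, 0.1266]
tcp_rot: [-180.0, 0.0, 88.0]
wrist_force: [0.0, 0.1, 2.5]
opening: 0.0001
grasp_force: 1.1
```

>>> play_rows([
  {"slide": [0,0,1],"angular": [0,0,0],"claw": -1},
  {"slide": [0,0,1],"angular": [0,0,0],"claw": -1},
])

```text
time: 14.75
ee_pos: [0.6295, 0.1706, 0.1247]
tcp_rot: [180.0, -0.0, 88.0]
wrist_force: [0.1, -0.1, 1.3]
opening: -0.0001
grasp_force: 1.1
```

Sliding at about 2 N. I go on in 1 mm steps to feel the floor.

>>> play_rows([
  {"slide": [0,0,1],"angular": [0,0,0],"claw": -1},
  {"slide": [0,0,0.7],"angular": [0,0,0],"claw": -1},
])

```text
time: 14.95
ee_pos: [0.6295, 0.1706, 0.123]
tcp_rot: [180.0, -0.0, 88.0]
wrist_force: [0.7, -0.1, 1.9]
opening: -0.0001
grasp_force: 1.1
```

>>> play_rows([
  {"slide": [0,0,0.7],"angular": [0,0,0],"claw": -1},
  {"slide": [0,0,0.7],"angular": [0,0,0],"claw": -1},
])

```text
time: 15.15
ee_pos: [0.6295, 0.1705, 0.1217]
tcp_rot: [180.0, 0.0, 88.0]
wrist_force: [1.5, -0.5, 1.8]
opening: 0.0002
grasp_force: 1.1
```

>>> play_rows([
  {"slide": [0,0,0.7],"angular": [0,0,0],"claw": -1},
  {"slide": [0,0,0.7],"angular": [0,0,0],"claw": -1},
])

```text
time: 15.35
ee_pos: [0.6295, 0.1706, 0.1202]
tcp_rot: [180.0, -0.0, 88.0]
wrist_force: [0.7, 0.5, 1.7]
opening: 0.0001
grasp_force: 1.1
```

>>> play_rows([
  {"slide": [0,0,0.7],"angular": [0,0,0],"claw": -1},
  {"slide": [0,0,0.7],"angular": [0,0,0],"claw": -1},
])

```text
time: 15.55
ee_pos: [0.6301, 0.1706, 0.1197]
tcp_rot: [179.9, -0.0, 88.0]
wrist_force: [0.2, -0.7, 10.1]
opening: 0.0003
grasp_force: 4.8
```

>>> play_rows([
  {"slide": [0,0,0.7],"angular": [0,0,0],"claw": -1},
  {"slide": [0,0,0.7],"angular": [0,0,0],"claw": -1},
])

```text
time: 15.75
ee_pos: [0.6303, 0.1706, 0.1196]
tcp_rot: [179.8, -0.0, 88.0]
wrist_force: [-2.2, -0.9, 17.0]
opening: 0.0
grasp_force: 8.5
```

The floor is felt: travel stalls at TCP z 0.1196 while the force climbs to 17 N. The cell's top is at about 0.1006, inside its range. I back off, turn, and go behind the lid.

>>> play_rows([
  {"slide": [0,0,0],"angular": [0,0,0],"claw": -1},
  {"slide": [0,0,-15],"angular": [0,0,0],"claw": -1},
  {"slide": [0,0,-40],"angular": [0,0,0],"claw": -1},
  {"slide": [0,0,-45],"angular": [0,0,0],"claw": -1},
  {"slide": [0,0,-45],"angular": [0,0,0],"claw": -1},
  {"slide": [0,0,-38],"angular": [0,0,0],"claw": -1},
  {"slide": [0,0,0],"angular": [0,0,-8.2],"claw": -1},
  {"slide": [0,0,0],"angular": [0,0,-8.2],"claw": -1},
])

```text
time: 16.55
ee_pos: [0.6298, 0.1707, 0.3023]
tcp_rot: [179.9, -0.0, 104.7]
wrist_force: [-0.3, -1.0, -0.9]
opening: -0.0
grasp_force: 0.0
```

>>> play_rows([
  {"slide": [0,0,0],"angular": [0,0,-8.2],"claw": -1},
  {"slide": [0,0,0],"angular": [0,0,-8.2],"claw": -1},
  {"slide": [0,0,0],"angular": [0,0,-8.2],"claw": -1},
  {"slide": [0,0,0],"angular": [0,0,-8.2],"claw": -1},
  {"slide": [0,0,0],"angular": [0,0,-8.2],"claw": -1},
  {"slide": [0,0,0],"angular": [0,0,-8.2],"claw": -1},
  {"slide": [0,0,0],"angular": [0,0,-8.2],"claw": -1},
  {"slide": [0,0,0],"angular": [0,0,-8.2],"claw": -1},
])

```text
time: 17.35
ee_pos: [0.6292, 0.1705, 0.3006]
tcp_rot: [-180.0, -0.0, 170.3]
wrist_force: [0.1, -0.1, -0.0]
opening: -0.0
grasp_force: 0.0
```

>>> play_rows([
  {"slide": [0,0,0],"angular": [0,0,-8],"claw": -1},
  {"slide": [30,0,0],"angular": [0,0,0],"claw": -1},
  {"slide": [40,0,0],"angular": [0,0,0],"claw": -1},
  {"slide": [40,0,0],"angular": [0,0,0],"claw": -1},
  {"slide": [40,0,0],"angular": [0,0,0],"claw": -1},
  {"slide": [20,0,0],"angular": [0,0,0],"claw": -1},
  {"slide": [0,0,0],"angular": [0,0,0],"claw": -1},
  {"slide": [0,0,0],"angular": [0,0,0],"claw": -1},
])

```text
time: 18.15
ee_pos: [0.4596, 0.1767, 0.3011]
tcp_rot: [180.0, 0.0, 178.0]
wrist_force: [-0.2, 0.7, -0.2]
opening: -0.0004
grasp_force: 0.0
```

```bash
python3 - <<'E'
from h import *
o=bot.get_obs(); print(o['time'],o['ee_pos'],o['tcp_rot'],o['wrist_force'])
t,ct=snap('top','t7'); s,cs=snap('scene','s7')
v=np.zeros((400,800,3),np.uint8); v[:,:400]=cv2.resize(s[160:310,210:360],(400,400)); v[:,400:]=cv2.resize(t[130:280,130:280],(400,400))
cv2.imwrite('pics/v7.png',v[:,:,::-1])
E
```

```text
18.15 [0.4595926  0.17668217 0.3010612 ] [1.79981712e+02 4.59089839e-02 1.77991883e+02] [-0.1923417   0.65681864 -0.20998009]
```

View pics/v7.png

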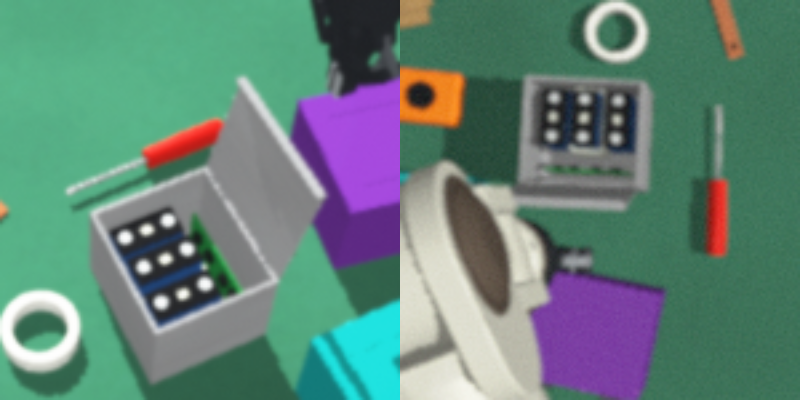

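The picture shows the cell seated level in the middle bay at scene crop (165,260). The lid is unmoved and the closed fingers are behind it, above the purple box. I check the box's height before descending.

```bash
python3 - <<'E'
from h import *
def tri(pt,ps):
    o1,d1=ray(bot.camera_info('top'),*pt);o2,d2=ray(bot.camera_info('scene'),*ps)
    A=np.stack([d1,-d2],1);k=np.linalg.lstsq(A,o2-o1,rcond=None)[0];return (o1+d1*k[0]+o2+d2*k[1])/2
print('box',tri((229.4,238.7),(321.8,197.5)))
print('lid edge corner -y',tri((130+.375*231,130+.375*208),(210+.375*241,160+.375*79)))
E
```

```text
box [0.4102067  0.06597568 0.10638596]
lid edge corner -y [0.50974164 0.09351121 0.23030983]
```

>>> play_rows([
  {"slide": [0,0,30],"angular": [0,0,0],"claw": -1},
  {"slide": [0,0,30],"angular": [0,0,0],"claw": -1},
  {"slide": [0,0,17],"angular": [0,0,0],"claw": -1},
  {"slide": [-10,0,0],"angular": [0,0,0],"claw": -1},
  {"slide": [-8,0,0],"angular": [0,0,0],"claw": -1},
  {"slide": [-5,0,0],"angular": [0,0,0],"claw": -1},
  {"slide": [-4,0,0],"angular": [0,0,0],"claw": -1},
])

```text
time: 18.95
ee_pos: [0.4879, 0.1757, 0.2243]
tcp_rot: [180.0, 0.1, 177.9]
wrist_force: [0.5, -0.1, -0.2]
opening: -0.0002
grasp_force: 0.0
```

>>> play_rows([
  {"slide": [-4,0,0],"angular": [0,0,0],"claw": -1},
  {"slide": [-4,0,0],"angular": [0,0,0],"claw": -1},
  {"slide": [-4,0,0],"angular": [0,0,0],"claw": -1},
])

```text
time: 19.25
ee_pos: [0.4989, 0.1752, 0.2237]
tcp_rot: [180.0, 0.0, 178.0]
wrist_force: [0.2, -0.1, -0.4]
opening: 0.0001
grasp_force: 0.0
```

>>> play_rows([
  {"slide": [-4,0,0],"angular": [0,0,0],"claw": -1},
  {"slide": [-4,0,0],"angular": [0,0,0],"claw": -1},
  {"slide": [-4,0,0],"angular": [0,0,0],"claw": -1},
])

```text
time: 19.55
ee_pos: [0.5108, 0.1748, 0.2237]
tcp_rot: [180.0, 0.0, 178.0]
wrist_force: [-2.6, 0.5, 5.4]
opening: -0.0001
grasp_force: 0.7
```

>>> play_rows([
  {"slide": [10,0,0],"angular": [0,0,0],"claw": -1},
  {"slide": [6,0,0],"angular": [0,0,0],"claw": -1},
  {"slide": [0,0,-14],"angular": [0,0,0],"claw": -1},
  {"slide": [-6,0,0],"angular": [0,0,0],"claw": -1},
  {"slide": [-4,0,0],"angular": [0,0,0],"claw": -1},
  {"slide": [-4,0,0],"angular": [0,0,0],"claw": -1},
])

```text
time: 20.15
ee_pos: [0.5089, 0.1748, 0.2368]
tcp_rot: [-180.0, -0.0, 178.0]
wrist_force: [0.8, -0.3, 0.0]
opening: -0.0003
grasp_force: 0.0
```

>>> play_rows([
  {"slide": [-3,0,0],"angular": [0,0,0],"claw": -1},
  {"slide": [-3,0,0],"angular": [0,0,0],"claw": -1},
])

```text
time: 20.35
ee_pos: [0.5147, 0.1746, 0.237]
tcp_rot: [-180.0, -0.1, 178.0]
wrist_force: [-1.2, -0.1, 1.4]
opening: 0.0001
grasp_force: 0.6
```

>>> play_rows([
  {"slide": [-3,0,0],"angular": [0,0,0],"claw": -1},
  {"slide": [-3,0,0],"angular": [0,0,0],"claw": -1},
])

```text
time: 20.55
ee_pos: [0.5208, 0.1744, 0.2374]
tcp_rot: [-180.0, -0.0, 178.0]
wrist_force: [-0.6, -0.2, 0.7]
opening: 0.0002
grasp_force: 0.5
```

>>> play_rows([
  {"slide": [-4,0,0],"angular": [0,0,0],"claw": -1},
  {"slide": [-4,0,0],"angular": [0,0,0],"claw": -1},
  {"slide": [-4,0,0],"angular": [0,0,0],"claw": -1},
])

```text
time: 20.85
ee_pos: [0.5329, 0.174, 0.2374]
tcp_rot: [-180.0, -0.0, 178.0]
wrist_force: [-0.7, 0.3, 0.4]
opening: 0.0003
grasp_force: 0.5
```

>>> play_rows([
  {"slide": [-4,0,0],"angular": [0,0,0],"claw": -1},
  {"slide": [-4,0,0],"angular": [0,0,0],"claw": -1},
  {"slide": [-4,0,0],"angular": [0,0,0],"claw": -1},
])

```text
time: 21.15
ee_pos: [0.5449, 0.1736, 0.2373]
tcp_rot: [-180.0, -0.0, 178.0]
wrist_force: [-0.5, 0.3, 0.6]
opening: -0.0
grasp_force: 0.3
```

>>> play_rows([
  {"slide": [-3,0,0],"angular": [0,0,0],"claw": -1},
  {"slide": [-3,0,0],"angular": [0,0,0],"claw": -1},
])

```text
time: 21.35
ee_pos: [0.5509, 0.1733, 0.2375]
tcp_rot: [180.0, 0.0, 178.0]
wrist_force: [-0.9, -0.4, 0.4]
opening: -0.0001
grasp_force: 0.2
```

>>> play_rows([
  {"slide": [-3,0,0],"angular": [0,0,0],"claw": -1},
  {"slide": [-3,0,0],"angular": [0,0,0],"claw": -1},
])

```text
time: 21.55
ee_pos: [0.5568, 0.1731, 0.2375]
tcp_rot: [-180.0, 0.0, 178.0]
wrist_force: [-1.1, 0.3, 0.0]
opening: 0.0001
grasp_force: 0.2
```

>>> play_rows([
  {"slide": [-3,0,0],"angular": [0,0,0],"claw": -1},
  {"slide": [0,0,0],"angular": [0,0,0],"claw": -1},
])

```text
time: 21.75
ee_pos: [0.5599, 0.173, 0.2374]
tcp_rot: [-180.0, 0.0, 178.0]
wrist_force: [-0.8, -0.0, -0.4]
opening: -0.0004
grasp_force: 0.0
```

```bash
python3 - <<'E'
from h import *
a,_=snap('scene','s8a'); b,_=snap('scene','s8b'); c,_=snap('scene','s8c')
r=lambda x:x[160:310,210:350].astype(int)
print(np.abs(r(a)-r(b)).max(2).__gt__(40).sum(),np.abs(r(a)-r(c)).max(2).__gt__(40).sum(),bot.get_obs()['grasp_force'])
E
```

```text
0 0 0.0
```

Not falling yet, so I nudge on in small steps.

>>> play_rows([
  {"slide": [-3,0,0],"angular": [0,0,0],"claw": -1},
  {"slide": [-2,0,0],"angular": [0,0,0],"claw": -1},
])

```text
time: 22.1
ee_pos: [0.5647, 0.1729, 0.2376]
tcp_rot: [180.0, 0.0, 178.0]
wrist_force: [0.1, 0.1, 0.2]
opening: 0.0001
grasp_force: 0.1
```

```bash
cat > mv.py <<'E'
from h import *
L=[snap('scene','m%d'%i)[0][160:310,210:350].astype(int) for i in range(3)]
print([(np.abs(L[0]-x).max(2)>40).sum() for x in L[1:]],bot.get_obs()['grasp_force'],bot.get_obs()['wrist_force'])
E
python3 mv.py
```

```text
[np.int64(0), np.int64(0)] 0.0 [0.19298475 0.32932625 0.09924451]
```

>>> play_rows([
  {"slide": [-2,0,0],"angular": [0,0,0],"claw": -1},
  {"slide": [-2,0,0],"angular": [0,0,0],"claw": -1},
])

```text
time: 22.45
ee_pos: [0.5687, 0.1728, 0.2375]
tcp_rot: [180.0, 0.0, 178.0]
wrist_force: [-0.3, -0.4, 0.2]
opening: 0.0001
grasp_force: 0.0
```

```bash
python3 mv.py
```

```text
[np.int64(4), np.int64(68)] 0.0 [-0.89901561 -1.00688377 -0.55599785]
```

It's falling by itself, so I withdraw.

>>> play_rows([
  {"slide": [20,0,0],"angular": [0,0,0],"claw": -1},
  {"slide": [30,0,-20],"angular": [0,0,0],"claw": -1},
  {"slide": [30,0,-30],"angular": [0,0,0],"claw": -1},
  {"slide": [0,0,-20],"angular": [0,0,0],"claw": -1},
  {"slide": [0,0,0],"angular": [0,0,0],"claw": -1},
  {"slide": [0,0,0],"angular": [0,0,0],"claw": -1},
  {"slide": [0,0,0],"angular": [0,0,0],"claw": -1},
  {"slide": [0,0,0],"angular": [0,0,0],"claw": -1},
])

```text
time: 23.4
ee_pos: [0.4886, 0.1754, 0.3062]
tcp_rot: [-180.0, -0.1, 178.0]
wrist_force: [0.1, -0.2, -0.3]
opening: 0.0001
grasp_force: 0.0
```

```bash
python3 mv.py; python3 - <<'E'
import cv2
cv2.imwrite('pics/fin.png',cv2.resize(cv2.imread('pics/m2.png')[100:330,150:420],None,fx=2.4,fy=2.4))
E
```

```text
[np.int64(0), np.int64(0)] 0.0 [ 0.51007243 -0.1126162  -0.29258101]
```

View pics/fin.png

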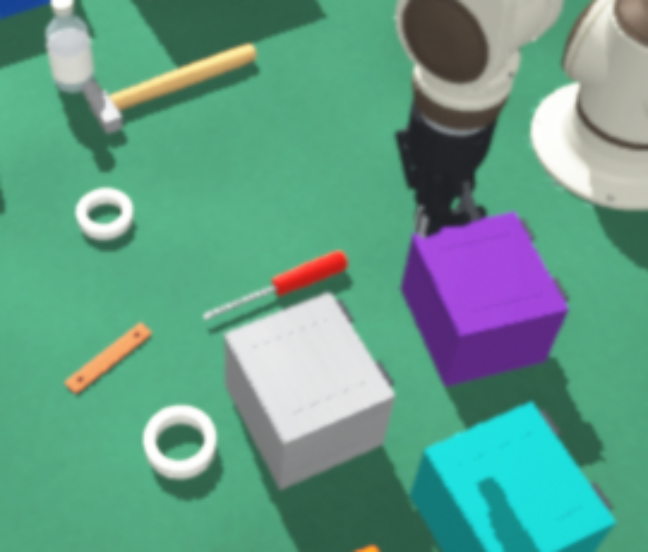

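The lid lies shut flush on the grey case at (310,370). Nothing is moving and the gripper is clear.

```bash
python3 -c "
from workcell import bot; print(bot.job_done())"
```

```text
the job is handed in; nothing more can be done
None
```

The cell is pressed home on the middle bay's floor (17 N felt), the lid fell shut by itself, nothing else on the table was touched as far as the pictures show, and I handed the job in at about 24 s; the judge gave no verdict.

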